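# Swipe the door-alarm strip and hold its end

### The arm

A 6-joint arm with a two-finger parallel gripper is mounted at the origin on the work surface. World frame = base frame: x ahead of the robot, y to its left, z up, the work surface at z = 0. Lengths are in m, angles in rad, forces in N, time in s.
With the tool pointing down it reaches from about 0.325 to 0.775 m from the base axis. Payload 9.3 kg.
Tool frame: the origin (TCP) lies between the finger pads, 19 mm behind the fingertips; this is the grasp point; z points along the fingers, y is the line along which they close (so a half turn about z gives the same grasp; the last joint's range is limited). The gripper opens to 85 mm and grips with 20 to 120 N. Pads are 22 mm wide; open, the fingers measure 114 mm over their backs; the gripper's body (76 mm by 85 mm) begins 54 mm behind the grasp point. The pads swing forward as they close: fully open they stand 13 mm farther back than shut.
Start: joints at [-0.153, 0.259, 0.021, 1.334, 0, 1.418], TCP at [0.55, -0, 0.25] pointing down, gripper open.
Joint ranges: [-3.04, 3.04], [-0.91, 1.82], [-1.04, 1.36], [-1.92, 1.95], [-1.52, 1.45], [-3.14, 3.14]. Speed limits (rad/s): [2.22, 2.22, 2.79, 3.14, 3.14, 3.14].

### API

Orientations are given as a unit quaternion [x, y, z, w].
In Python, from bench import robot, viewer, close_job, status gives the robot as it stands. Calls block until the motion is done:
- robot.move_ptp(position, orientation): joint-space move of the TCP to a pose.
- robot.servo_line(position, speed=0.15, frame=None): straight line of the TCP; frame=None keeps the orientation; speed is the mean speed in m/s.
- robot.set_joints(angles): joint-space move.
- robot.set_gripper(opening, effort=None): finger opening in m; effort is the grip in N (None keeps the last); returns when the fingers have stopped.
- robot.sleep(seconds).
- robot.ik(position, orientation): joint angles nearest the present ones, or None.
- viewer.capture(name): name is "scene" or "side" or "wrist"; returns a dict with "color" (400x640x3 uint8, red, green, blue), "K" (3x3 intrinsics, pixels), "extrinsics" (4x4, takes a point from world to camera coordinates); the wrist camera has in their place "hand_eye" (4x4, takes a point from camera to tool coordinates, whose origin is the TCP and whose axes are the flange's). Camera axes: x right, y down, z forward; pixel columns grow to the right and rows downward; lengths in m; the calibration is good to about 2 mm. A picture is of the moment at which its call begins: read the wrist's pose just before it. There is no depth.
A pose or a line that the arm cannot do raises robot.Unreachable and nothing moves.
- close_job(): hands the job in; it is judged then, once.
Readings, each from a call of its own:
- status.read_time_s(): time.
- status.read_joint_positions(): joint angles.
- status.read_qvel(): joint speeds.
- status.read_joint_efforts(): joint torques, N m.
- status.read_position(): TCP position.
- status.read_ee_rot(): TCP orientation.
- status.read_force(): force on the tool from outside, world axes, zero at the start.
- status.read_torque(): the same for the moment, N m.
- status.read_finger_gap(): finger opening in m.
- status.read_grasp_force(): force on a finger pad.
Only numpy, scipy, OpenCV 4.12 (cv2) and the standard library are available. Lean on these libraries where they do the work, as an engineer would, in place of code of your own. Each camera call takes 0.05 s, during which the arm holds its last target. There are 200 camera calls.

### The job

Arm the door alarm on your way out: lower a fingertip onto the round disc of the metal swipe strip, rest there a moment, then trace the strip in one unbroken stroke round its corner to the square end. Touch lightly all the way, so that the strip stays a little sunk but never reaches its stop, and do not lift or shove the panel or disturb the things around it. Finish with the fingertip still resting on the square end: the program ends while holding it pressed there.

Things in the scene. Friction and masses are not known exactly. Their poses are not given: they have to be found in the camera images.
- panel: Loose door-alarm panel: black plastic slab 160 x 160 x 22 mm, 1.2 to 1.7 kg, on the console. Origin: centre of its underside. An L-shaped aluminium strip 24 mm wide stands proud, flat top 34 mm above the console. In the panel frame (mm) its centreline runs from the disc (-50, 50) straight to the corner (50, 50), then straight to the square end (50, -50).
- strip (a joint): How far the whole strip has sunk, in m: 0 at rest, 0.009 at its stop. It sinks straight down as one piece wherever pressed, against a spring: starts at about 1.2 N, plus 450 N/m, about 5 N at the stop. 3 to 6 mm is a good light touch. Its top stays 3 mm above the slab even at the stop, so a wide fingertip meets only the strip.
- start_disc: The round end of the strip, a flat disc 44 mm across, flush with the strip: the stroke starts here. Origin at the centre of its top face; it sinks with the strip.
- corner: The square corner of the L, 24 x 24 mm, flush with the strip. Origin at the centre of its top face; it sinks with the strip.
- square_end: The last 24 x 24 mm of the strip at its plain, square-cut end, where the stroke finishes: there is no disc here. The strip ends 12 mm past the origin, which is at the centre of its top face; it sinks with the strip.
- padlock: Grey plastic padlock lying flat, body 45 x 50 x 24 mm with a steel shackle and a press button, loose, to be left alone. It lies about 150 mm from the panel's centre on its -y side. Origin at the centre of the body's underside.
- gourd: Wooden mate gourd, 72 mm across and 80 mm tall, empty, loose, to be left alone. It stands about 150 mm from the panel's centre on its +y side. Origin at the centre of its underside.
- bombilla: Stainless drinking straw with a flat strainer, lying flat, about 185 mm long and 10 mm high, loose, to be left alone. It lies about 150 mm from the panel's centre on its -x side. Origin near its middle, on the console.
- vase: White ceramic vase, 90 mm across and 180 mm tall, empty, loose, to be left alone. It stands about 210 mm from the panel's centre on its +x side. Origin at the centre of its underside.
Mind the look-alikes: they are no part of the job. Several things have the shape of the panel; the one meant has the colours described above.

How it is judged:
By the outcome, as a careful person would: the job done as asked, in the order asked, and still so for the second after the job is handed in, while the arm keeps its last pose, push and grip.
It also fails if it takes over 42 s, if anything falls off the work surface, if the arm or the gripper's body presses on something with over 40 N, if the wrist force passes 120 N, or if a joint passes its speed limit or range.

## Working session

There is one attempt and no reset: what is moved stays moved. The work goes in short steps, each a Python script; the robot and the scene stay as the last script left them, time stands still between calls to the robot, and variables do not carry over. Pictures are saved under pics/ and viewed, at most 10 in all, crops included, and the job is handed in when it is done.

```bash
mkdir -p pics; ls
python3 - <<'E'
from bench import robot, viewer, status
import cv2,numpy as np
np.set_printoptions(precision=4,suppress=True)
for n in("scene","side"):
    d=viewer.capture(n); cv2.imwrite(f"pics/{n}.png",d["color"][:,:,::-1]); print(n,d["K"],d["extrinsics"]); np.savez(f"{n}.npz",**d)
p=status.read_position();r=status.read_ee_rot()
d=viewer.capture("wrist"); cv2.imwrite("pics/wrist.png",d["color"][:,:,::-1]); print(d["K"],d["hand_eye"],p,r)
np.savez("wrist.npz",p=p,r=r,**d)
print(status.read_time_s(),status.read_force())
a=cv2.imread("pics/scene.png");b=cv2.imread("pics/side.png")
E
```

```text
pics
scene [[444.2927   0.     318.9395]
 [  0.     444.2927 205.4092]
 [  0.       0.       1.    ]] [[ 0.7691  0.6392  0.0007 -0.5108]
 [ 0.3449 -0.4141 -0.8424 -0.113 ]
 [-0.5381  0.6481 -0.5389  1.426 ]
 [ 0.      0.      0.      1.    ]]
side [[451.9193   0.     322.9996]
 [  0.     451.9193 197.6044]
 [  0.       0.       1.    ]] [[ 0.9872 -0.1577 -0.0254 -0.5685]
 [-0.1002 -0.4873 -0.8675  0.1407]
 [ 0.1245  0.8589 -0.4968  0.8254]
 [ 0.      0.      0.      1.    ]]
[[306.2764   0.     313.9826]
 [  0.     306.2764 202.471 ]
 [  0.       0.       1.    ]] [[ 0.0008 -0.9468 -0.3217  0.083 ]
 [ 1.      0.0006  0.0007  0.0004]
 [-0.0005 -0.3217  0.9468 -0.1244]
 [ 0.      0.      0.      1.    ]] [0.5498 0.     0.2494] [ 0.7071  0.7071 -0.0004 -0.0005]
0.15 [ 0.4129 -0.13    0.5641]
```

View pics/scene.png

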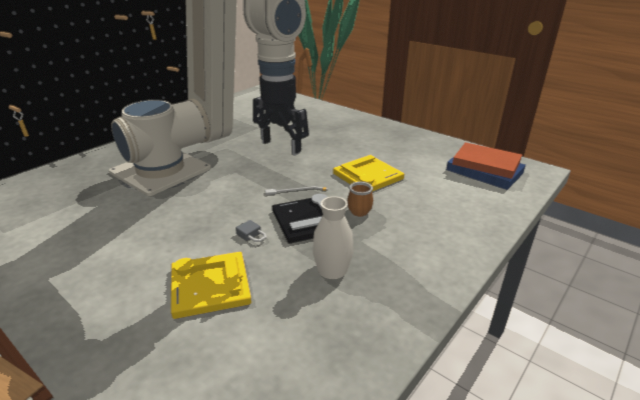

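View pics/side.png

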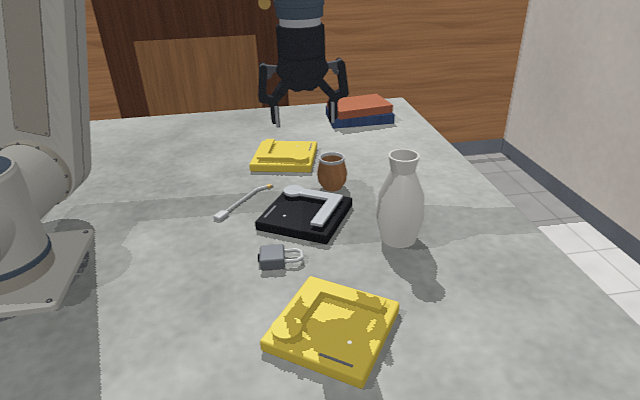

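View pics/wrist.png

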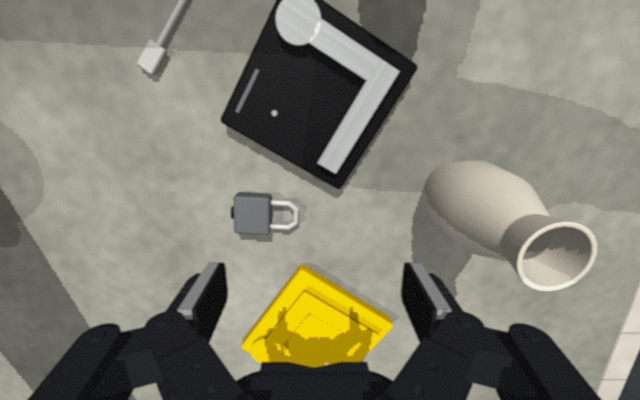

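The pictures show three panel shapes: yellow (scene 210,285 / side 330,330), yellow (scene 370,172 / side 283,157), and black with a silver L (scene 300,218 / side 305,213 / wrist 320,95). The black one with the aluminium strip fits the text. In the wrist view its disc is at (298,20), its corner at (382,75) and its square end at (335,160). Next I'll locate it roughly, move the wrist over it, and confirm with a crop.

```bash
cat > h.py <<'E'
import numpy as np,cv2
from scipy.spatial.transform import Rotation as R
np.set_printoptions(precision=4,suppress=True)
def cam(d):
    "camera centre, rotation cam->world, K"
    if "hand_eye" in d:
        T=np.eye(4);T[:3,:3]=R.from_quat(d["r"]).as_matrix();T[:3,3]=d["p"];T=T@d["hand_eye"]
    else: T=np.linalg.inv(d["extrinsics"])
    return T[:3,3],T[:3,:3],d["K"]
def ray(d,uv):
    c,M,K=cam(d);v=M@np.linalg.solve(K,[uv[0],uv[1],1.]);return c,v/np.linalg.norm(v)
def onz(d,uv,z):
    c,v=ray(d,uv);return c+v*(z-c[2])/v[2]
def tri(obs):
    A=np.zeros((3,3));b=np.zeros(3);rs=[ray(d,uv) for d,uv in obs]
    for c,v in rs: P=np.eye(3)-np.outer(v,v);A+=P;b+=P@c
    x=np.linalg.solve(A,b);return x,[np.linalg.norm((np.eye(3)-np.outer(v,v))@(x-c)) for c,v in rs]
E
python3 - <<'E'
from h import *
W,S,C=[dict(np.load(f"{n}.npz")) for n in("wrist","side","scene")]
for n,w,s in(("disc",(298,20),(297,191)),("corner",(382,75),(331,197)),("end",(335,160),(319,221))):
    print(n,onz(W,w,.034),onz(S,s,.034),*tri([(W,w),(S,s)]))
print("vase base",onz(S,(400,240),0),"gourd",onz(S,(332,188),0),"lock",onz(W,(252,213),.02))
E
```

```text
disc [0.5345 0.1554 0.034 ] [0.5418 0.1469 0.034 ] [0.5384 0.1557 0.0297] [np.float64(0.004138045547494024), np.float64(0.004138045547494029)]
corner [0.6199 0.1058 0.034 ] [0.6111 0.1053 0.034 ] [0.6155 0.1059 0.0344] [np.float64(0.004319688099110612), np.float64(0.004319688099110701)]
end [0.5737 0.0178 0.034 ] [0.5713 0.0159 0.034 ] [0.5727 0.0177 0.0329] [np.float64(0.0011152774178658158), np.float64(0.001115277417865948)]
vase base [ 0.7243 -0.0312  0.    ] gourd [0.6307 0.2063 0.    ] lock [ 0.4737 -0.051   0.02  ]
```

Run:
```python
from h import *
from bench import robot, viewer, status
q0=R.from_quat([.70710678,.70710678,0,0])
C=np.array([.554,.0866]);a=np.deg2rad(-30.5)
ex=np.array([np.cos(a),np.sin(a)]);ey=np.array([-ex[1],ex[0]])
q=(R.from_euler('z',a)*q0).as_quat()
robot.set_gripper(0.0,20); print(status.read_time_s())
for i,(x,y,z) in enumerate([(-.045,-.055,.24),(.03,-.055,.26)]):
    robot.move_ptp(list(C+x*ex+y*ey)+[z],q); robot.sleep(.2)
    p=status.read_position();r=status.read_ee_rot();d=viewer.capture("wrist")
    np.savez(f"w{i}.npz",p=p,r=r,**d); im=d["color"][:,:,::-1]
    cv2.imwrite(f"pics/w{i}.png",im); print(p,r,status.read_time_s(),status.read_force(),status.read_joint_positions())
print(status.read_finger_gap())
ims=[cv2.imread(f"pics/w{i}.png")[:,:] for i in(0,1)]
cv2.imwrite("pics/both.png",cv2.resize(np.vstack(ims),None,fx=.75,fy=.75))
```

```text
0.9167
[0.4879 0.0615 0.2399] [ 0.8681  0.4963 -0.0001  0.    ] 1.825 [0.3096 1.0027 0.4576] [-0.0453  0.1628 -0.1301  1.2781  0.      2.0578]
[0.5512 0.0244 0.2599] [ 0.8681  0.4965 -0.0002 -0.0002] 2.4833 [ 0.7274 -0.1902  0.527 ] [-0.1078  0.2592  0.0479  1.3597  0.0001  1.9946]
9.019109205745961e-05
```

View pics/both.png

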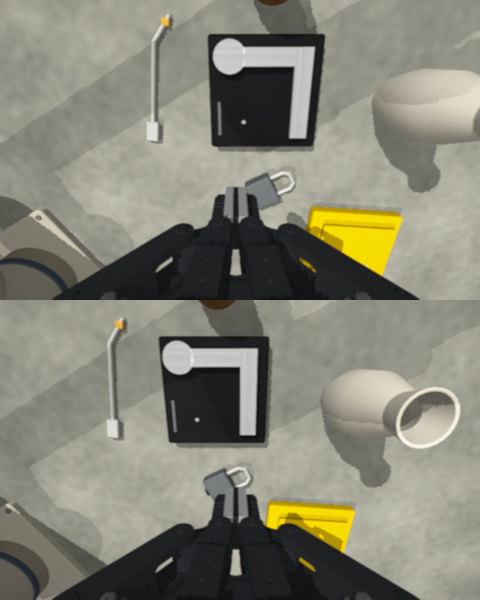

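The enlarged views confirm it: a black slab with a silver L. In the top view the disc is at about (229,57), the corner at (312,57) and the square end at (298,138) in crop pixels. The yellow panels have the same shape but the wrong colour. Next I'll measure precisely.

```bash
cat > meas.py <<'E'
from h import *
V=[dict(np.load(f"w{i}.npz")) for i in(0,1)]
def strip(d):
    im=d["color"];g=im.max(2)
    n,l,s,c=cv2.connectedComponentsWithStats(((g<70)).astype(np.uint8))
    ok=[i for i in range(1,n) if s[i,1]+s[i,3]<230 and s[i,4]>2000 and s[i,2]>100]
    i=max(ok,key=lambda i:s[i,4]);m=(l==i).astype(np.uint8)
    h=cv2.convexHull(cv2.findNonZero(m));f=cv2.fillConvexPoly(np.zeros_like(m),h,1)
    f=cv2.erode(f,np.ones((3,3)))
    n,l,s,c=cv2.connectedComponentsWithStats(((g>120)&(f>0)).astype(np.uint8))
    i=1+np.argmax(s[1:,4]);k,_=cv2.findContours((l==i).astype(np.uint8),cv2.RETR_EXTERNAL,cv2.CHAIN_APPROX_NONE)
    return max(k,key=len)[:,0].astype(float)
def fit(d,z=.034):
    P=np.array([onz(d,u,z)[:2] for u in strip(d)])
    C=np.array([.554,.0866]);a=np.deg2rad(-30.5)
    for _ in range(6):
        M=np.array([[np.cos(a),np.sin(a)],[-np.sin(a),np.cos(a)]]);Q=(P-C)@M.T*1e3
        x,y=Q.T
        E={"yo":Q[(abs(y-62)<7)&(x>-20)&(x<50)],"yi":Q[(abs(y-38)<7)&(x>-20)&(x<30)],
           "xo":Q[(abs(x-62)<7)&(abs(y)<50)],"xi":Q[(abs(x-38)<7)&(y>-50)&(y<30)],
           "end":Q[(abs(y+62)<7)&(abs(x-50)<8)]}
        e={k:np.median(v[:,0 if k[0]=="x" else 1]) for k,v in E.items()}
        t=np.mean([np.polyfit(E[k][:,0],E[k][:,1],1)[0] for k in("yo","yi")]+[-np.polyfit(E[k][:,1],E[k][:,0],1)[0] for k in("xo","xi")])
        dx=(e["xo"]+e["xi"])/2-50;dy=(e["yo"]+e["yi"])/2-50
        C=C+M.T@np.array([dx,dy])/1e3;a+=t
    D=Q[(x<-36)];A=np.c_[2*D,np.ones(len(D))];s=np.linalg.lstsq(A,(D**2).sum(1),rcond=None)[0]
    return C,a,e,s[:2],np.sqrt(s[2]+s[0]**2+s[1]**2)
if __name__=="__main__":
    F=[]
    for d in V:
        for z in(.024,.034,.044):
            C,a,e,c,r=fit(d,z);print(z,C,np.rad2deg(a),{k:round(float(v),1) for k,v in e.items()},"disc",c,"r",r)
E
python3 meas.py
```

```text
0.024 [0.555  0.0869] -30.44035563756796 {'yo': 62.4, 'yi': 37.6, 'xo': 62.5, 'xi': 37.5, 'end': -65.8} disc [-53.0295  49.8635] r 22.533615175867663
0.034 [0.5523 0.0877] -30.45617063128843 {'yo': 62.0, 'yi': 38.0, 'xo': 62.1, 'xi': 37.9, 'end': -62.4} disc [-50.0283  49.8566] r 21.85639340837359
0.044 [0.5495 0.0886] -30.454225496608 {'yo': 61.6, 'yi': 38.4, 'xo': 61.7, 'xi': 38.3, 'end': -59.0} disc [-47.0573  49.87  ] r 21.162422724595867
0.024 [0.5528 0.0874] -30.10370661077247 {'yo': 62.1, 'yi': 37.9, 'xo': 62.2, 'xi': 37.8, 'end': -64.7} disc [-52.7925  50.7039] r 22.4520666911215
0.034 [0.552  0.0871] -30.1125179591687 {'yo': 61.8, 'yi': 38.2, 'xo': 61.9, 'xi': 38.1, 'end': -61.5} disc [-49.9911  50.6691] r 21.800153767628576
0.044 [0.5513 0.0869] -30.11575917303333 {'yo': 61.5, 'yi': 38.5, 'xo': 61.5, 'xi': 38.5, 'end': -58.3} disc [-47.1416  50.6586] r 21.170135841320764
```

Both views agree at z = 34 mm, with widths, disc radius and leg lengths matching the text: centre (0.5521, 0.0874), yaw -30.28°. Next I'll descend onto the disc under force control.

```bash
cat >> h.py <<'E'
a=np.deg2rad(-30.28);C=np.array([.5521,.0874])
ex=np.array([np.cos(a),np.sin(a)]);ey=np.array([-ex[1],ex[0]])
q=(R.from_euler('z',a)*R.from_quat([.70710678,.70710678,0,0])).as_quat()
def P(x,y,z): return [*(C+x/1e3*ex+y/1e3*ey),z]
def force(n=12):
    from bench import robot,status
    F=[]
    for _ in range(n): robot.sleep(.02);F.append(status.read_force())
    return np.mean(F,0),np.std(F,0)
E
python3 - <<'E'
from h import *
from bench import robot, status
robot.move_ptp(P(-50,50,.10),q); robot.servo_line(P(-50,50,.062),.08,q)
f0,s=force(25); np.save("f0.npy",f0); print(f0,s,status.read_position(),P(-50,50,.062),status.read_time_s())
for z in np.arange(.055,.0455,-.001):
    robot.servo_line(P(-50,50,z),.02); f,_=force(10); f=f-f0
    print(round(z,4),status.read_position(),f)
    if abs(f[2])>2.7: break
print(status.read_time_s())
E
```

```text
[-0.028   0.0108  0.0742] [0.3575 0.5551 0.5002] [0.5342 0.1559 0.0622] [np.float64(0.5341327299907634), np.float64(0.15578989112738217), 0.062] 4.3667
0.055 [0.5342 0.1558 0.0551] [ 0.081  -0.1719  0.0982]
0.054 [0.5341 0.1558 0.054 ] [-0.0343  0.1682 -0.162 ]
0.053 [0.5341 0.1558 0.053 ] [ 0.0234 -0.2386  0.2381]
0.052 [0.5342 0.1558 0.0521] [-0.0741  0.133   1.2075]
0.051 [0.5342 0.1558 0.051 ] [ 0.0719 -0.1618  1.8933]
0.05 [0.5342 0.1558 0.0501] [0.5722 0.0748 2.4556]
0.049 [0.5342 0.1558 0.049 ] [0.5917 0.2815 3.0867]
7.5333
```

Run:
```python
from h import *
from bench import robot, status
f0=np.load("f0.npy");z=.0487
robot.servo_line(P(-50,50,z),.02); robot.sleep(1.0)
for x,y in[(-50,50),(0,50),(50,50),(50,0),(50,-50)]:
    robot.servo_line(P(x,y,z),.04); p=status.read_position();f,_=force(12)
    d=(p[:2]-C)*1e3
    print((x,y),np.array([d@ex,d@ey]),p[2],f-f0,status.read_time_s())
    if not 1.5<(f-f0)[2]<4.6: print("check");break
```

```text
(-50, 50) [-49.958  50.022] 0.04871558489834535 [1.5116 0.1471 3.3548] 9.2333
(0, 50) [ 0.1455 49.9626] 0.048801547488578706 [-0.6408 -0.4673  2.8582] 10.8333
(50, 50) [50.1363 49.9829] 0.0488340499207201 [-0.7063 -0.7061  2.7656] 12.4333
(50, 0) [50.077  -0.1467] 0.04865005231768543 [ 0.3351 -1.1022  3.0663] 14.0333
(50, -50) [ 50.0438 -50.1636] 0.04864847471366138 [ 0.1908 -1.018   3.2087] 15.6333
```

Run:
```python
from h import *
from bench import viewer
d=viewer.capture("side")["color"];o=np.load("side.npz")["color"]
c=lambda i:cv2.resize(i[120:280,200:450,::-1],None,fx=1.8,fy=1.8,interpolation=cv2.INTER_CUBIC)
cv2.imwrite("pics/after.png",np.vstack([c(o),c(d)]))
```

```text
(no output)
```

View pics/after.png

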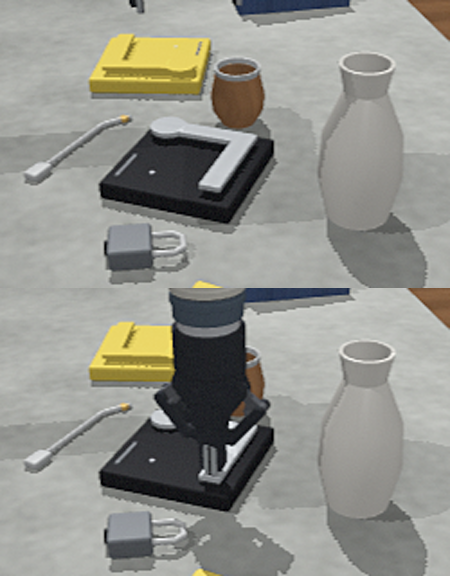

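The panel's edges are where they were before (corners at 101,195 and 272,150 in both halves). The surrounding things haven't moved, and the fingertip rests on the square end at (210,475).

```bash
python3 -c "
from bench import close_job; print(close_job())"
```

```text
the job is handed in; nothing more can be done
None
```

I traced the strip from the disc round the corner to the square end in one stroke at about 3 N (roughly 4 mm sunk), saw nothing shifted in the side view afterwards, and handed the job in at about 16 s with the fingertip still pressed on the square end.

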